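# Square up the vest plates

## Robot

A 7-joint arm with a two-finger parallel gripper is mounted at the origin on the work surface. World frame = base frame: x ahead of the robot, y to its left, z up, the work surface at z = 0. Lengths are in m, angles in rad, forces in N, time in s.
With the tool pointing down it reaches from about 0.425 to 0.875 m from the base axis. Payload 4.7 kg.
Tool frame: the origin (TCP) lies between the finger pads; the fingertips stand 14 mm ahead of it and the grasp point (between the pads) lies 5 mm behind it; z points along the fingers, y is the line along which they close (so a half turn about z gives the same grasp; the last joint's range is limited). The gripper opens to 87 mm and grips with 3 to 60 N. Pads are 19 mm wide; open, the fingers measure 117 mm over their backs; the gripper's body (75 mm by 190 mm) begins 51 mm behind the grasp point.
Start: joints at [1.181, 0.321, -0.07, 1.45, 0.023, 1.371, -0.057], TCP at [0.255, -0.598, 0.237] pointing down, gripper open.
Joint ranges: [-2.86, 2.86], [-0.3, 2.09], [-1.38, 1.24], [0.06, 2.45], [-1.56, 4.7], [0.09, 2.05], [-2.69, 2.69]. Speed limits (rad/s): [2.57, 2.57, 3.14, 3.14, 3.14, 3.14, 3.14].

## Interface

Orientations are given as a rotation vector (axis times angle).
In Python, from cell import env gives the robot as it stands. The module is installed in compiled form; this text tells all that it offers.
- The arm moves only by the tool servo_tool, never from a script. Its argument "moves" is a list of rows, each an object with "linear": the shift along the world's x, y, z in cm, a list of three; "twist": the turn, a rotation vector about the world's x, y, z in rad, a list of three. In form: [{"linear": [x, y, z], "twist": [ax, ay, az]}, ...]. A call has 1 to 12 rows; each row is the pose to reach, as a shift and turn from the pose commanded when the call began; what a row does not reach only later rows make up. A row lasts 1/10 s, in which the tool goes at most 50 mm and 8.59 degrees, less where a joint would pass 70% of its speed; a pose out of reach is approached as far as the arm can. A call with a gripper value outside its range is refused whole. "jaw" is the finger opening in cm, from 0 to 8.7, set as the call begins (left out, the last holds). The fingers move at their own pace and stop on an object; the grip force is fixed at half the most. Time passes only in rows, so rows that repeat a pose let the fingers close. It gives the time, the measured TCP pose, the force, the opening and the grip force at its end, in the units of the state.
- env.read_state(): the state, without advancing time (a new reading comes with each control period).
- env.read_camera(name): name is "side" or "top" or "wrist"; returns a dict with "color" (400x640x3 uint8, red, green, blue), "K" (3x3 intrinsics, pixels), "xyz" and "attitude" of the camera in the world. Camera axes: x right, y down, z forward; pixel columns grow to the right and rows downward; lengths in m; the calibration is good to about 2 mm. The wrist camera is an equidistant fisheye: a pixel r from the principal point sees the ray r / f radians off the axis. A picture is of the moment at which its call begins. There is no depth.
- env.finish_job(): hands the job in; it is judged then, once.
The state is a dict: "clock": time; "joint_pos": joint angles; "joint_velocities": joint speeds; "joint_torque": joint torques, N m; "ee_pos": TCP position; "tcp_rot": TCP orientation; "wrist_force": force on the tool from outside, world axes, zero at the start; "torque": the same for the moment, N m; "grip_width": finger opening in m; "finger_force": force on a finger pad.
Only numpy, scipy, OpenCV 4.12 (cv2) and the standard library are available. Lean on these libraries where they do the work, as an engineer would, in place of code of your own. Each camera call takes 0.05 s, during which the arm holds its last target. There are 200 camera calls.

## Task

Three of the four steel weight-vest plates stand in an untidy pile on the rubber mat; the fourth lies by itself on the shelf. Lay the fourth plate on top of the pile, setting it down rather than dropping it, and tap the sides and ends of the pile until the edges of all four plates are flush all round. Leave the squared pile lying flat on the mat and let go of it, and do not disturb the other gym kit on the shelf.

Things in the scene. Friction and masses are not known exactly. Their poses are not given: they have to be found in the camera images.
- mat: black rubber mat fixed to the steel shelf deck (deck top is z = 0), 220 mm along its x, 260 mm along its y, 4 mm thick; origin at the centre of its underside
- plate_a_mid (a point): steel vest plate: flat rectangle, 50 mm along its x, 140 mm along its y, 6 mm thick (z up), 0.33 kg, bare grey steel, square edges and corners; this point is the plate's centre, half-way through its thickness. All four plates are alike and slide on one another under a push of a few newtons; pushing one carries along those lying above it, while those below mostly stay. This one is the bottom plate of the pile and lies on the mat
- plate_b_mid (a point): steel vest plate just like plate_a (50 x 140 x 6 mm, the same axes, point at its centre). Second from the bottom of the pile, out of line with its neighbours by up to about 20 mm and 0.2 rad
- plate_c_mid (a point): steel vest plate just like plate_a (50 x 140 x 6 mm, the same axes, point at its centre). Third from the bottom, the top of the pile at the start (its upper face 22 mm above the deck), out of line likewise
- plate_d_mid (a point): steel vest plate just like plate_a (50 x 140 x 6 mm, the same axes, point at its centre). The fourth plate, lying flat by itself on the deck to the left or the right of the mat
- disc_plate_mid (a point): round cast iron disc plate with a 51 mm bore, 116 mm across and 10 mm thick, lying flat on the deck; point at its centre, half-way up; z is its axis; not part of the pile
- kettlebell: black cast iron kettlebell, 4 kg, 120 mm across, 190 mm tall, handle loop along its y, standing on the deck; origin at the centre of its underside
- dumbbell_1: small hex dumbbell, 1 kg, 155 mm along its y, 67 mm along x, 58 mm high, lying on the deck beyond the space left of the mat (+y); origin at the centre of its underside
- dumbbell_2: the same hex dumbbell again, beyond the space right of the mat (-y); origin at the centre of its underside
- grip_trainer: steel grip trainer lying flat beyond the mat, 160 mm long, 104 mm wide, 24 mm high: two handles spreading in a V towards its -x from a coiled spring at its +x end; origin midway along it, at its underside
- shaker: clear plastic shaker bottle with black screw lid, flip-top spout and carry loop, 100 mm across, 226 mm tall, empty, standing on the deck; origin at the centre of its underside, z up its axis
- dish: shallow plastic dish, 110 mm across, 26 mm high; origin at the centre of its underside
- massage_ball_center (a point): hard silicone massage ball, 62 mm across, resting in the dish; point at its centre
Not all that is in view belongs to the job. Leave any turquoise look-alike of the part that bears plate_d_mid alone. Leave any brown look-alike of the part that bears plate_b_mid alone.

How it is judged:
On the way:
1. the fourth plate lies flat on top of the pile, let go (z of plate_d_mid in the frame of plate_a_mid between 0.015 and 0.021 m and horizontal distance between plate_d_mid and plate_a_mid below 0.05 m and angle between the z axis of plate_d_mid and the z axis of mat, either way round below 0.05 rad and contact force between the fingers and plate_d below 0.1 N and linear speed of plate_d below 0.05 m/s), for 0.1 s.
At the end, for the whole second after the job is handed in: All four plates lie flat and at rest in one pile on the mat, the fourth on top, its bottom plate on the mat with its centre over it; each plate's centre is within 3 mm of the bottom plate's, both along and across, and its edges are parallel to the bottom plate's within 0.03 rad (x of plate_b_mid in the frame of plate_a_mid between -0.003 and 0.003 m and y of plate_b_mid in the frame of plate_a_mid between -0.003 and 0.003 m and angle between the x axis of each of plate_b_mid, plate_c_mid, plate_d_mid and the x axis of plate_a_mid, either way round below 0.03 rad and angle between the z axis of each of plate_b_mid, plate_c_mid, plate_d_mid and the z axis of mat, either way round below 0.03 rad and x of plate_c_mid in the frame of plate_a_mid between -0.003 and 0.003 m and y of plate_c_mid in the frame of plate_a_mid between -0.003 and 0.003 m and x of plate_d_mid in the frame of plate_a_mid between -0.003 and 0.003 m and y of plate_d_mid in the frame of plate_a_mid between -0.003 and 0.003 m and z of plate_d_mid in the frame of plate_a_mid between 0.015 and 0.021 m and x of plate_a_mid in the frame of mat between -0.11 and 0.11 m and y of plate_a_mid in the frame of mat between -0.13 and 0.13 m and height (world z) of plate_a_mid below 0.01 m and linear speed of each of plate_a, plate_b, plate_c, plate_d below 0.02 m/s); the robot touches nothing.
It fails at once if the fourth plate is dropped (it falls free more than about 25 mm) (linear speed of plate_d above 0.7 m/s and contact force between anything else and plate_d below 0.05 N).
It fails at once if another piece of kit on the shelf moved more than 20 mm (30 mm for the ball), or the shaker bottle tipped (distance of any of disc_plate_mid, kettlebell, dumbbell_1, dumbbell_2, grip_trainer, shaker, dish from where it was at the start of the episode above 0.02 m or distance of massage_ball_center from where it was at the start of the episode above 0.03 m or angle between shaker's own z axis and vertical above 0.3 rad).
It also fails if it takes over 72 s, if anything falls off the work surface, if the arm or the gripper's body presses on something with over 40 N, if the wrist force passes 120 N, or if a joint passes its speed limit or range.

## Working session

There is one attempt and no reset: what is moved stays moved. The work goes in short steps, Python scripts to look and compute and a tool call to move; the robot and the scene stay as the last step left them, time stands still between calls to the robot, and variables do not carry over. Pictures are saved under pics/ and viewed, at most 10 in all, crops included, and the job is handed in when it is done.

Besides the shell and the picture viewer there is one more tool, called in YAML: its name, and indented under it one key for each argument. servo_tool: Moves the arm, as the interface text tells. Its arguments: {"type":"object","properties":{"moves":{"type":"array"},"jaw":{"type":"number"}},"required":["moves"]}

```bash
mkdir -p pics; cat > h.py <<'E'
import numpy as np, cv2
from scipy.spatial.transform import Rotation as R
from cell import env
def shot(n,name=None):
    c=env.read_camera(n)
    if name: cv2.imwrite(f'pics/{name}.png',c['color'][:,:,::-1])
    return c
def rot(c):
    a=np.array(c['attitude'],float)
    return a if a.shape==(3,3) else R.from_rotvec(a).as_matrix() if a.size==3 else R.from_quat(a).as_matrix()
def ray(c,u,v,fish=False):
    K=c['K'];x=(u-K[0,2])/K[0,0];y=(v-K[1,2])/K[1,1]
    if fish:
        r=np.hypot(x,y);d=np.array([np.sin(r)*x/max(r,1e-9),np.sin(r)*y/max(r,1e-9),np.cos(r)])
    else: d=np.array([x,y,1.])
    return rot(c)@d
def plane(c,u,v,z,fish=False):
    d=ray(c,u,v,fish);o=np.array(c['xyz']);return (o+d*(z-o[2])/d[2])[:2]
def proj(c,p,fish=False):
    q=rot(c).T@(np.array(p)-c['xyz']);K=c['K']
    if fish:
        r=np.hypot(q[0],q[1]);t=np.arctan2(r,q[2]);return K[0,2]+K[0,0]*t*q[0]/r,K[1,2]+K[1,1]*t*q[1]/r
    return K[0,2]+K[0,0]*q[0]/q[2],K[1,2]+K[1,1]*q[1]/q[2]
E
python3 - <<'E'
from h import *
a=shot('top','top0')
b=shot('side','side0')
for c in(a,b):print(c['K'],c['xyz'],c['attitude'])
print(env.read_state())
E
```

```text
[[370.01125701   0.         320.15199338]
 [  0.         370.01125701 195.62744493]
 [  0.           0.           1.        ]] [ 0.3349071  -0.00339293  1.07296351] [-2.23171585  1.96925856 -0.21928997]
[[488.52736391   0.         315.58480812]
 [  0.         488.52736391 202.53651929]
 [  0.           0.           1.        ]] [-0.22505368 -0.89008264  1.28650206] [-2.2528663   0.83740114 -0.34045577]
{'clock': 0.1, 'joint_pos': array([ 1.18113647,  0.32177853, -0.07012183,  1.45155106,  0.02257816,
        1.3708527 , -0.05689283]), 'joint_velocities': array([-4.17734915e-05, -1.73403780e-03,  5.78882689e-04, -2.36811860e-03,
        5.35736147e-04,  9.83922118e-04,  2.41563726e-04]), 'joint_torque': array([ 8.20766695e-05, -4.92570519e+01, -4.05620914e-01, -3.13397884e+01,
       -6.41585304e-02,  3.94475518e-02,  7.94792959e-05]), 'ee_pos': array([ 0.25516175, -0.59728872,  0.23555289]), 'tcp_rot': array([-3.07605388e+00, -6.29675178e-01,  6.63560945e-04]), 'wrist_force': array([ 0.0125326 , -0.24119427, -0.1095097 ]), 'torque': array([ 0.03289851, -0.07397075, -0.04676115]), 'finger_force': 0.0, 'grip_width': 0.08728139081831335}
```

View pics/top0.png

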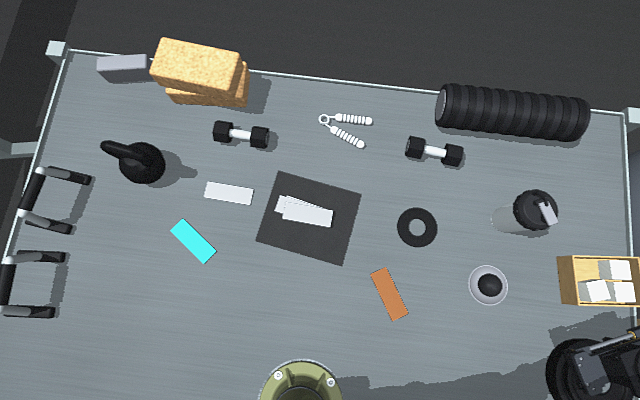

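View pics/side0.png

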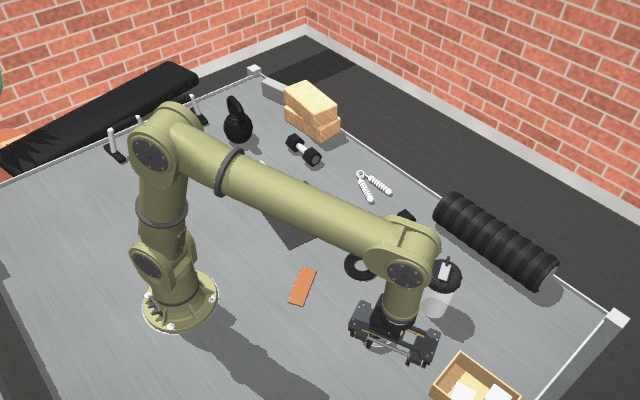

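Top view: the plain white-grey plate at (229,193) left of the mat is plate_d. The turquoise one at (193,241) and the brown one at (389,293) are look-alikes. The pile is at (305,210) on the mat. I'll confirm this in one enlarged crop and measure.

```bash
cat > m.py <<'E'
from h import *
def rect(c,cnt,z):
    P=np.array([plane(c,u,v,z) for u,v in cnt.reshape(-1,2)])*1000
    (cx,cy),(w,h),a=cv2.minAreaRect(P.astype(np.float32))
    if w<h: ang=a+90
    else: ang=a
    return cx,cy,max(w,h),min(w,h),(ang+90)%180-90   # angle of long axis from x, deg
E
python3 - <<'E'
from m import *
c=shot('top')
im=c['color'];
cr=im[160:275,185:375,::-1];cv2.imwrite('pics/crop.png',cv2.resize(cr,None,fx=4,fy=4,interpolation=cv2.INTER_CUBIC))
g=im.min(2)
m=(g>190).astype(np.uint8)
n,_,s,ce=cv2.connectedComponentsWithStats(m)
for i in range(1,n):
    if 60<s[i,4]<4000 and 180<ce[i][0]<380: print(s[i],ce[i])
cs,_=cv2.findContours(m,cv2.RETR_EXTERNAL,cv2.CHAIN_APPROX_NONE)
for k in cs:
    if cv2.contourArea(k)>300: print(rect(c,k,.006), cv2.minAreaRect(k))
# mat
mm=((im.max(2)<75)).astype(np.uint8)
cs,_=cv2.findContours(mm,cv2.RETR_EXTERNAL,cv2.CHAIN_APPROX_NONE)
for k in cs:
    if 5000<cv2.contourArea(k)<12000: print('mat',rect(c,k,.004),cv2.minAreaRect(k))
E
```

```text
[249  70 190  23 259] [342.2972973   80.68339768]
[319 113  45  35 320] [340.784375 129.81875 ]
[231 129  20  10 138] [240.71014493 133.54347826]
[204 182  49  23 759] [228.19235837 192.74176548]
[ 274  195   59   32 1062] [303.18832392 211.44538606]
(400.52996826171875, -861.0674438476562, 56.11079406738281, 51.67042541503906, -82.8918080329895) ((624.0, 291.5), (19.0, 22.0), 90.0)
(394.39459228515625, -787.9270629882812, 57.40129089355469, 54.94246292114258, -72.22612380981445) ((598.0262451171875, 290.1114501953125), (20.842578887939453, 20.61353874206543), 76.75948333740234)
(460.52197265625, -852.6298217773438, 57.186519622802734, 52.963260650634766, -82.88897180557251) ((620.0, 269.5), (19.0, 22.0), 90.0)
(510.05841064453125, 61.46240997314453, 168.1185302734375, 67.33088684082031, 78.44194793701172) ((303.4000549316406, 212.80001831054688), (57.5534553527832, 22.768400192260742), 18.434947967529297)
(541.9957275390625, 290.34765625, 140.19744873046875, 48.38956832885742, 87.59901428222656) ((227.9729766845703, 192.66217041015625), (47.51130676269531, 16.111101150512695), 9.462322235107422)
mat (499.99322509765625, 44.65386962890625, 258.1238708496094, 217.3000946044922, 80.89996337890625) ((308.2075500488281, 217.7735595703125), (89.83380126953125, 74.17469787597656), 15.945394515991211)
```

View pics/crop.png

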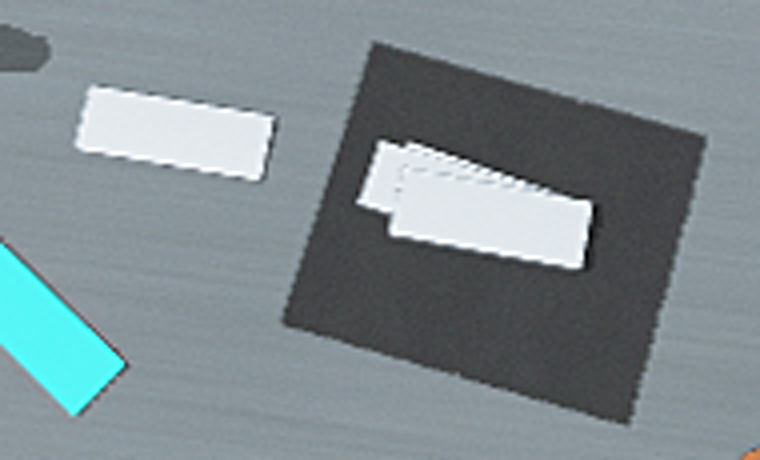

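The crop confirms it: plate_d is the lone white-grey plate at px (228,193), world about (0.542, 0.290), with its long axis at 87.6°. The pile on the mat shows three offset plates. I'll move over plate_d now.

servo_tool:
  moves:
    - {"linear": [4, 8, 1], "twist": [0, 0, 0.15]}
    - {"linear": [6, 12, 2], "twist": [0, 0, 0.28]}
    - {"linear": [8, 16, 2], "twist": [0, 0, 0.42]}
    - {"linear": [10, 20, 2], "twist": [0, 0, 0.56]}
    - {"linear": [12, 24, 2], "twist": [0, 0, 0.7]}
    - {"linear": [14, 28, 2], "twist": [0, 0, 0.84]}
    - {"linear": [16, 32, 2], "twist": [0, 0, 0.98]}
    - {"linear": [18, 36, 2], "twist": [0, 0, 1.12]}
    - {"linear": [20, 40, 2], "twist": [0, 0, 1.126]}
    - {"linear": [20, 40, 2], "twist": [0, 0, 1.126]}
    - {"linear": [20, 40, 2], "twist": [0, 0, 1.126]}
    - {"linear": [20, 40, 2], "twist": [0, 0, 1.126]}
  jaw: 8.7

```text
clock: 1.35
ee_pos: [0.4546, -0.1991, 0.2563]
tcp_rot: [-2.269, -2.173, 0.001]
wrist_force: [-0.7, -1.0, 0.3]
grip_width: 0.0873
finger_force: 0.0
```

servo_tool:
  moves:
    - {"linear": [3, 15, 0], "twist": [0, 0, 0]}
    - {"linear": [5, 30, 0], "twist": [0, 0, 0]}
    - {"linear": [8, 40, -3], "twist": [0, 0, 0]}
    - {"linear": [8.7, 48.8, -8], "twist": [0, 0, 0]}
    - {"linear": [8.7, 48.8, -8], "twist": [0, 0, 0]}
    - {"linear": [8.7, 48.8, -8], "twist": [0, 0, 0]}
    - {"linear": [8.7, 48.8, -8], "twist": [0, 0, 0]}
    - {"linear": [8.7, 48.8, -8], "twist": [0, 0, 0]}
    - {"linear": [8.7, 48.8, -8], "twist": [0, 0, 0]}
    - {"linear": [8.7, 48.8, -8], "twist": [0, 0, 0]}
    - {"linear": [8.7, 48.8, -8], "twist": [0, 0, 0]}
    - {"linear": [8.7, 48.8, -8], "twist": [0, 0, 0]}

```text
clock: 2.55
ee_pos: [0.5423, 0.2902, 0.1752]
tcp_rot: [-2.265, -2.175, 0.003]
wrist_force: [-0.7, -1.5, -0.4]
grip_width: 0.0868
finger_force: 0.0
```

```bash
python3 - <<'E'
from m import *
c=shot('wrist','w1')
print(c['K'],c['xyz'],c['attitude'],env.read_state()['ee_pos'])
def fr(c,cnt,z):
    P=np.array([plane(c,u,v,z,True) for u,v in cnt.reshape(-1,2)])*1000
    return cv2.minAreaRect(P.astype(np.float32))
g=c['color'].min(2);m=(g>180).astype(np.uint8)
cs,_=cv2.findContours(m,cv2.RETR_EXTERNAL,cv2.CHAIN_APPROX_NONE)
for k in cs:
    if cv2.contourArea(k)>300: print(cv2.minAreaRect(k),fr(c,k,.006))
# top camera edges of C
t=shot('top')
for p in [(286.25,200.75),(333.25,210),(330.75,227.5),(282,218.75)]: print(plane(t,*p,.022))
E
```

```text
[[309.70691629   0.         316.54754639]
 [  0.         309.70691629 202.92491685]
 [  0.           0.           1.        ]] [0.54562507 0.37304515 0.32205606] [ 2.83984221 -0.05533255 -0.01324596] [0.54304032 0.28834013 0.17575013]
((481.7162170410156, 206.2027130126953), (16.27549934387207, 54.41606521606445), 9.462322235107422) ((736.228759765625, 262.31494140625), (66.52054595947266, 23.76565170288086), 86.32064819335938)
((316.5, 184.5), (125.0, 47.0), 90.0) ((541.4354858398438, 291.75128173828125), (137.65525817871094, 48.334327697753906), 87.60591125488281)
[0.53616439 0.11443385]
[ 0.52615643 -0.02385623]
[ 0.47491132 -0.02267261]
[0.48252156 0.11897297]
```

View pics/w1.png

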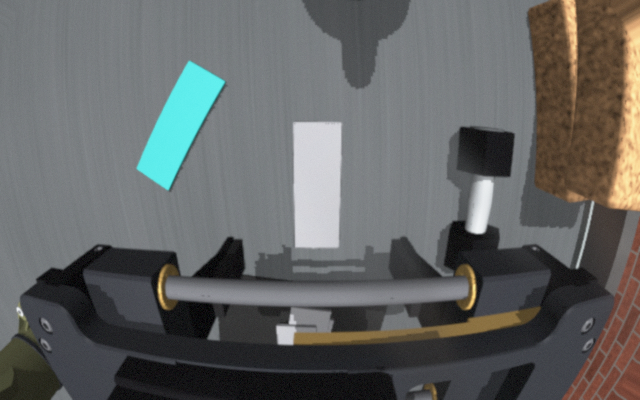

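The wrist view shows plate d at px (316,184) and square to the jaw, with nothing in the way. I'll descend and grip.

servo_tool:
  moves:
    - {"linear": [-0.1, 0.1, -5], "twist": [0, 0, 0]}
    - {"linear": [-0.1, 0.1, -9], "twist": [0, 0, 0]}
    - {"linear": [-0.1, 0.1, -12.5], "twist": [0, 0, 0]}
    - {"linear": [-0.1, 0.1, -14.5], "twist": [0, 0, 0]}
    - {"linear": [-0.1, 0.1, -15.3], "twist": [0, 0, 0]}
    - {"linear": [-0.1, 0.1, -15.7], "twist": [0, 0, 0]}
    - {"linear": [-0.1, 0.1, -15.7], "twist": [0, 0, 0]}
    - {"linear": [-0.1, 0.1, -15.7], "twist": [0, 0, 0]}
    - {"linear": [-0.1, 0.1, -15.7], "twist": [0, 0, 0]}

```text
clock: 3.55
ee_pos: [0.5423, 0.2916, 0.021]
tcp_rot: [2.266, 2.174, 0.003]
wrist_force: [-0.1, -0.6, 0.2]
grip_width: 0.0873
finger_force: 0.0
```

servo_tool:
  moves:
    - {"linear": [0, 0, -0.1], "twist": [0, 0, 0]}
    - {"linear": [0, 0, -0.1], "twist": [0, 0, 0]}
    - {"linear": [0, 0, -0.1], "twist": [0, 0, 0]}
    - {"linear": [0, 0, -0.1], "twist": [0, 0, 0]}
    - {"linear": [0, 0, -0.1], "twist": [0, 0, 0]}
    - {"linear": [0, 0, -0.1], "twist": [0, 0, 0]}
    - {"linear": [0, 0, -0.1], "twist": [0, 0, 0]}
    - {"linear": [0, 0, -0.1], "twist": [0, 0, 0]}
  jaw: 4.0

```text
clock: 4.35
ee_pos: [0.5415, 0.2912, 0.0186]
tcp_rot: [2.266, 2.175, 0.0]
wrist_force: [0.4, 1.1, 0.4]
grip_width: 0.0485
finger_force: 30.0
```

The tips are only about 1.5 mm down the plate's edge, so I'll open and regrip lower.

servo_tool:
  moves:
    - {"linear": [0, 0, 0], "twist": [0, 0, 0]}
    - {"linear": [0, 0, 0], "twist": [0, 0, 0]}
    - {"linear": [0, 0, -0.2], "twist": [0, 0, 0]}
    - {"linear": [0, 0, -0.3], "twist": [0, 0, 0]}
    - {"linear": [0, 0, -0.3], "twist": [0, 0, 0]}
    - {"linear": [0, 0, -0.3], "twist": [0, 0, 0]}
  jaw: 6

```text
clock: 4.95
ee_pos: [0.5413, 0.2913, 0.0155]
tcp_rot: [-2.266, -2.176, 0.0]
wrist_force: [0.2, -0.3, -0.3]
grip_width: 0.0598
finger_force: 0.0
```

servo_tool:
  moves:
    - {"linear": [0, 0, 0], "twist": [0, 0, 0]}
    - {"linear": [0, 0, 0], "twist": [0, 0, 0]}
    - {"linear": [0, 0, 0], "twist": [0, 0, 0]}
    - {"linear": [0, 0, 0], "twist": [0, 0, 0]}
    - {"linear": [0, 0, 0], "twist": [0, 0, 0]}
    - {"linear": [0, 0, 0], "twist": [0, 0, 0]}
  jaw: 4

```text
clock: 5.55
ee_pos: [0.5414, 0.2913, 0.0156]
tcp_rot: [2.266, 2.175, 0.0]
wrist_force: [0.1, 0.4, 0.2]
grip_width: 0.0493
finger_force: 30.0
```

servo_tool:
  moves:
    - {"linear": [0, 0, 2], "twist": [0, 0, 0]}
    - {"linear": [0, 0, 5], "twist": [0, 0, 0]}
    - {"linear": [0, -2, 7], "twist": [0, 0, -0.02]}
    - {"linear": [-1, -6, 7], "twist": [0, 0, -0.02]}
    - {"linear": [-1.5, -10, 7], "twist": [0, 0, -0.02]}
    - {"linear": [-2, -14, 7], "twist": [0, 0, -0.02]}
    - {"linear": [-3, -18, 7], "twist": [0, 0, -0.02]}
    - {"linear": [-3.4, -22, 7], "twist": [0, 0, -0.02]}
    - {"linear": [-3.4, -24.1, 7], "twist": [0, 0, -0.02]}
    - {"linear": [-3.4, -24.1, 6], "twist": [0, 0, -0.02]}
    - {"linear": [-3.4, -24.1, 5], "twist": [0, 0, -0.02]}
    - {"linear": [-3.4, -24.1, 5], "twist": [0, 0, -0.02]}

```text
clock: 6.75
ee_pos: [0.5055, 0.0516, 0.0636]
tcp_rot: [-2.283, -2.153, 0.003]
wrist_force: [0.1, 0.5, -3.1]
grip_width: 0.0495
finger_force: 30.0
```

```bash
python3 - <<'E'
from m import *
c=shot('wrist','w2');s=shot('side')
print(env.read_state()['ee_pos'],env.read_state()['grip_width'])
a=c['color'][100:400,120:520,::-1]
b=s['color'][120:300,200:440,::-1]
cv2.imwrite('pics/w2c.png',np.hstack([a,cv2.resize(b,(400,300))]))
E
```

```text
[0.50672653 0.05204672 0.06497535] 0.049049904215736274
```

View pics/w2c.png

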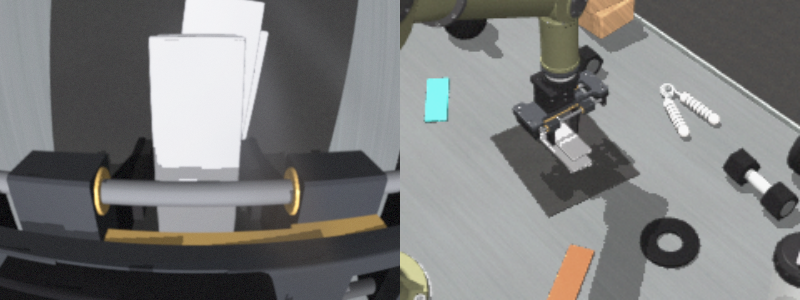

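The wrist view shows D held level over the pile. C is hidden beneath it, and the lower plates stick out at crop (220,20) and (255,100), towards +y/+x. I'll lower it gently.

servo_tool:
  moves:
    - {"linear": [0, 0, -1], "twist": [0, 0, 0]}
    - {"linear": [0, 0, -1.8], "twist": [0, 0, 0]}
    - {"linear": [0, 0, -2.3], "twist": [0, 0, 0]}
    - {"linear": [0, 0, -2.5], "twist": [0, 0, 0]}
    - {"linear": [0, 0, -2.6], "twist": [0, 0, 0]}
    - {"linear": [0, 0, -2.7], "twist": [0, 0, 0]}
    - {"linear": [0, 0, -2.7], "twist": [0, 0, 0]}
    - {"linear": [0, 0, -2.7], "twist": [0, 0, 0]}

```text
clock: 7.65
ee_pos: [0.5076, 0.0502, 0.0388]
tcp_rot: [2.288, 2.152, 0.001]
wrist_force: [0.1, 0.8, -3.3]
grip_width: 0.0491
finger_force: 30.0
```

servo_tool:
  moves:
    - {"linear": [0, 0, -0.05], "twist": [0, 0, 0]}
    - {"linear": [0, 0, -0.1], "twist": [0, 0, 0]}
    - {"linear": [0, 0, -0.15], "twist": [0, 0, 0]}
    - {"linear": [0, 0, -0.15], "twist": [0, 0, 0]}

```text
clock: 8.05
ee_pos: [0.5075, 0.0502, 0.0375]
tcp_rot: [2.288, 2.152, -0.0]
wrist_force: [-1.7, -1.0, 2.7]
grip_width: 0.0492
finger_force: 30.0
```

servo_tool:
  moves:
    - {"linear": [0, 0, 0], "twist": [0, 0, 0]}
    - {"linear": [0, 0, 0], "twist": [0, 0, 0]}
    - {"linear": [0, 0, 0], "twist": [0, 0, 0]}
    - {"linear": [0, 0, 0], "twist": [0, 0, 0]}
    - {"linear": [0, 0, 0], "twist": [0, 0, 0]}
    - {"linear": [0, 0, 0], "twist": [0, 0, 0]}
    - {"linear": [0, 0, 2], "twist": [0, 0, 0]}
    - {"linear": [0, 0, 6], "twist": [0, 0, 0]}
    - {"linear": [0, 0, 10], "twist": [0, 0, 0]}
    - {"linear": [0, -4, 12], "twist": [0, 0, 0]}
    - {"linear": [0, -8, 12], "twist": [0, 0, 0]}
    - {"linear": [0, -8, 12], "twist": [0, 0, 0]}
  jaw: 8.7

```text
clock: 9.25
ee_pos: [0.5077, -0.0367, 0.1577]
tcp_rot: [2.295, 2.14, -0.003]
wrist_force: [-0.7, 0.2, -0.6]
grip_width: 0.0868
finger_force: 0.0
```

```bash
python3 - <<'E'
from m import *
c=shot('wrist','w3')
print(env.read_state()['ee_pos'],c['xyz'])
cv2.imwrite('pics/w3c.png',cv2.resize(c['color'][90:290,215:415,::-1],None,fx=3,fy=3,interpolation=cv2.INTER_CUBIC)[:600])
E
```

```text
[ 0.50736516 -0.03323035  0.15723148] [0.51290536 0.04658305 0.30432725]
```

View pics/w3c.png

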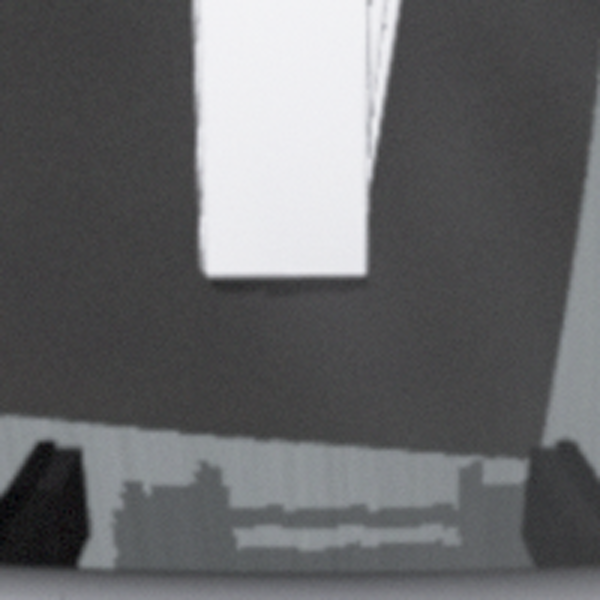

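D lies on the pile. Next I'll measure the extent of the lower plates and the top plate, then set the squeeze.

```bash
python3 - <<'E'
from m import *
c=shot('wrist');t=shot('top')
f=lambda u,v:(u/3+215,v/3+90)
for p,z in [((372,190),.016),((400,0),.016),((372,190),.010),((400,0),.010),((205,275),.028),((193,0),.028),((367,275),.028),((366,0),.028)]:
    print('w',p,z,plane(c,*f(*p),z,True).round(4))
for p,z in [((405,142),.016),((590,197),.016),((405,142),.01),((590,197),.01),((378,140),.016),((358,204),.016),((378,140),.01),((358,204),.01)]:
    print('t',p,z,plane(t,p[0]/4+185,p[1]/4+160,z).round(4))
g=c['color'][:,:,::-1]
cv2.imwrite('pics/w4c.png',cv2.resize(g[5:205,240:400],None,fx=3,fy=3,interpolation=cv2.INTER_CUBIC))
E
```

```text
w (372, 190) 0.016 [0.5306 0.0073]
w (400, 0) 0.016 [0.5426 0.0661]
w (372, 190) 0.01 [0.531  0.0064]
w (400, 0) 0.01 [0.5432 0.0664]
w (205, 275) 0.028 [ 0.4776 -0.0137]
w (193, 0) 0.028 [0.481  0.0696]
w (367, 275) 0.028 [ 0.527  -0.0171]
w (366, 0) 0.028 [0.5314 0.0659]
t (405, 142) 0.016 [0.5528 0.1173]
t (590, 197) 0.016 [ 0.5292 -0.0216]
t (405, 142) 0.01 [0.554 0.118]
t (590, 197) 0.01 [ 0.5303 -0.0217]
t (378, 140) 0.016 [0.5518 0.1371]
t (358, 204) 0.016 [0.5031 0.1445]
t (378, 140) 0.01 [0.5531 0.1379]
t (358, 204) 0.01 [0.504  0.1453]
```

View pics/w4c.png

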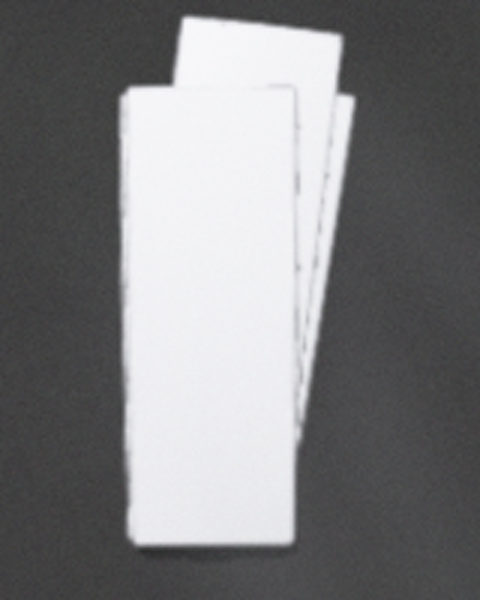

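A (lower right strip) and B (sticking out at the +y end) both have their long axes at about 81°, while D and C are at about 87°. I'll squeeze across the width at A's yaw, centred at (0.511, 0.05).

servo_tool:
  moves:
    - {"linear": [0.35, 4, 0], "twist": [0, 0, -0.1]}
    - {"linear": [0.35, 8, 0], "twist": [0, 0, -0.1]}
    - {"linear": [0.35, 8, 0], "twist": [0, 0, -0.1]}
    - {"linear": [0.35, 8, -4], "twist": [0, 0, -0.1]}
    - {"linear": [0.35, 8, -8], "twist": [0, 0, -0.1]}
    - {"linear": [0.35, 8, -11], "twist": [0, 0, -0.1]}
    - {"linear": [0.35, 8, -12.5], "twist": [0, 0, -0.1]}
    - {"linear": [0.35, 8, -13.3], "twist": [0, 0, -0.1]}
    - {"linear": [0.35, 8, -13.6], "twist": [0, 0, -0.1]}
    - {"linear": [0.35, 8, -13.6], "twist": [0, 0, -0.1]}
    - {"linear": [0.35, 8, -13.6], "twist": [0, 0, -0.1]}

```text
clock: 10.5
ee_pos: [0.512, 0.0504, 0.0223]
tcp_rot: [2.392, 2.034, 0.003]
wrist_force: [0.2, -0.6, -0.5]
grip_width: 0.0869
finger_force: 0.0
```

servo_tool:
  moves:
    - {"linear": [0, 0, -0.25], "twist": [0, 0, 0]}
    - {"linear": [0, 0, -0.25], "twist": [0, 0, 0]}
    - {"linear": [0, 0, -0.25], "twist": [0, 0, 0]}

```text
clock: 10.8
ee_pos: [0.5111, 0.0502, 0.0189]
tcp_rot: [2.393, 2.035, 0.0]
wrist_force: [0.8, 0.5, 0.2]
grip_width: 0.087
finger_force: 0.0
```

servo_tool:
  moves:
    - {"linear": [0, 0, 0], "twist": [0, 0, 0]}
    - {"linear": [0, 0, 0], "twist": [0, 0, 0]}
    - {"linear": [0, 0, 0], "twist": [0, 0, 0]}
    - {"linear": [0, 0, 0], "twist": [0, 0, 0]}
    - {"linear": [0, 0, 0], "twist": [0, 0, 0]}
    - {"linear": [0, 0, 0], "twist": [0, 0, 0]}
    - {"linear": [0, 0, 0], "twist": [0, 0, 0]}
    - {"linear": [0, 0, 0], "twist": [0, 0, 0]}
    - {"linear": [0, 0, 0], "twist": [0, 0, 0]}
    - {"linear": [0, 0, 0], "twist": [0, 0, 0]}
  jaw: 4

```text
clock: 11.8
ee_pos: [0.5112, 0.0501, 0.0187]
tcp_rot: [2.392, 2.035, 0.001]
wrist_force: [5.7, -0.7, -4.8]
grip_width: 0.0508
finger_force: 29.2
```

The pile closed to 50.8 mm, so the sides are nearly flush. Next I'll tap the ends, starting at the +y end. The long axis is u ≈ (0.163, 0.987), and I'll use the jaw at 2 cm as a flat pusher.

servo_tool:
  moves:
    - {"linear": [0, 0, 0], "twist": [0, 0, 0]}
    - {"linear": [0, 0, 0], "twist": [0, 0, 0]}
    - {"linear": [0, 0, 0], "twist": [0, 0, 0]}
    - {"linear": [0, 0, 0], "twist": [0, 0, 0]}
    - {"linear": [0, 0, 2], "twist": [0, 0, 0]}
    - {"linear": [0, 0, 5], "twist": [0, 0, 0]}
    - {"linear": [0.8, 5, 6], "twist": [0, 0, 0]}
    - {"linear": [1.6, 9.5, 6], "twist": [0, 0, 0]}
    - {"linear": [2, 12, 6], "twist": [0, 0, 0]}
    - {"linear": [2, 12, 6], "twist": [0, 0, 0]}
  jaw: 8.7

```text
clock: 12.8
ee_pos: [0.529, 0.176, 0.079]
tcp_rot: [-2.383, -2.042, -0.001]
wrist_force: [-0.4, -0.7, -0.4]
grip_width: 0.087
finger_force: 0.0
```

servo_tool:
  moves:
    - {"linear": [0, 0, 0], "twist": [0, 0, 0]}
    - {"linear": [0, 0, 0], "twist": [0, 0, 0]}
    - {"linear": [0, 0, -3], "twist": [0, 0, 0]}
    - {"linear": [0, 0, -5], "twist": [0, 0, 0]}
    - {"linear": [0, 0, -6], "twist": [0, 0, 0]}
    - {"linear": [0, 0, -6], "twist": [0, 0, 0]}
    - {"linear": [0, 0, -6], "twist": [0, 0, 0]}
    - {"linear": [0, 0, -6], "twist": [0, 0, 0]}
  jaw: 2

```text
clock: 13.6
ee_pos: [0.531, 0.1694, 0.0187]
tcp_rot: [2.394, 2.034, -0.0]
wrist_force: [0.3, -0.8, -0.4]
grip_width: 0.0309
finger_force: 0.0
```

servo_tool:
  moves:
    - {"linear": [-0.1, -0.6, 0], "twist": [0, 0, 0]}
    - {"linear": [-0.16, -1.0, 0], "twist": [0, 0, 0]}
    - {"linear": [-0.23, -1.4, 0], "twist": [0, 0, 0]}
    - {"linear": [-0.3, -1.8, 0], "twist": [0, 0, 0]}
    - {"linear": [-0.36, -2.2, 0], "twist": [0, 0, 0]}
    - {"linear": [-0.43, -2.6, 0], "twist": [0, 0, 0]}
    - {"linear": [-0.5, -3.0, 0], "twist": [0, 0, 0]}
    - {"linear": [-0.56, -3.4, 0], "twist": [0, 0, 0]}
    - {"linear": [-0.61, -3.7, 0], "twist": [0, 0, 0]}
    - {"linear": [-0.61, -3.7, 0], "twist": [0, 0, 0]}

```text
clock: 14.6
ee_pos: [0.5248, 0.1332, 0.0187]
tcp_rot: [-2.393, -2.035, -0.001]
wrist_force: [0.5, 4.1, -1.2]
grip_width: 0.0201
finger_force: 2.2
```

servo_tool:
  moves:
    - {"linear": [-0.03, -0.2, 0], "twist": [0, 0, 0]}
    - {"linear": [-0.06, -0.4, 0], "twist": [0, 0, 0]}
    - {"linear": [-0.1, -0.6, 0], "twist": [0, 0, 0]}
    - {"linear": [-0.1, -0.6, 0], "twist": [0, 0, 0]}

```text
clock: 15.0
ee_pos: [0.5239, 0.1276, 0.0187]
tcp_rot: [-2.392, -2.036, -0.001]
wrist_force: [0.7, 5.6, -2.1]
grip_width: 0.0197
finger_force: 2.5
```

servo_tool:
  moves:
    - {"linear": [-0.03, -0.2, 0], "twist": [0, 0, 0]}
    - {"linear": [-0.06, -0.4, 0], "twist": [0, 0, 0]}

```text
clock: 15.2
ee_pos: [0.5233, 0.1242, 0.0187]
tcp_rot: [-2.392, -2.036, -0.002]
wrist_force: [0.6, 6.5, -1.4]
grip_width: 0.0202
finger_force: 2.9
```

```bash
python3 - <<'E'
from m import *
s=env.read_state();print(s['ee_pos'],s['wrist_force'])
c=shot('wrist');t=shot('side')
a=cv2.resize(c['color'][150:350,240:400,::-1],(480,600));
u,v=proj(t,[.515,.05,.02]);u,v=int(u),int(v)
b=cv2.resize(t['color'][v-50:v+50,u-26:u+27,::-1],(318,600),interpolation=cv2.INTER_CUBIC)
cv2.imwrite('pics/p1.png',np.hstack([a,b]))
E
```

```text
[0.52332734 0.12418639 0.01871984] [ 0.58728174  6.49546082 -1.42710529]
```

View pics/p1.png

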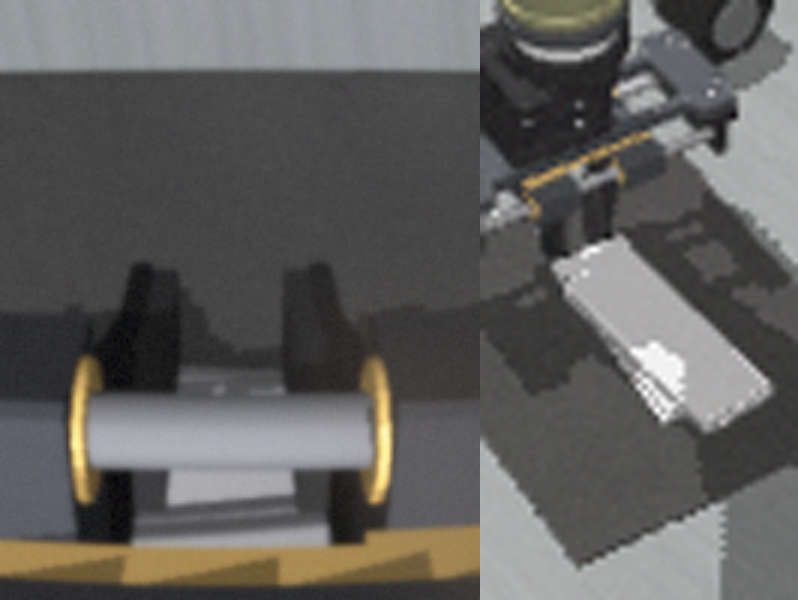

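The top plates sit square to the tool, but a lower plate is still turned and shows at the -y end. The 19 mm pads were too narrow to straighten it at one spot, so I'll squeeze near both ends on the same axis line.

servo_tool:
  moves:
    - {"linear": [0.08, 0.5, 0], "twist": [0, 0, 0]}
    - {"linear": [0.16, 1, 2], "twist": [0, 0, 0]}
    - {"linear": [0.16, 1, 6], "twist": [0, 0, 0]}
    - {"linear": [-0.2, -1, 6], "twist": [0, 0, 0]}
    - {"linear": [-0.5, -3, 6], "twist": [0, 0, 0]}
    - {"linear": [-0.5, -3, 6], "twist": [0, 0, 0]}
    - {"linear": [-0.5, -3, 6], "twist": [0, 0, 0]}
    - {"linear": [-0.5, -3, 3], "twist": [0, 0, 0]}
    - {"linear": [-0.5, -3, 1], "twist": [0, 0, 0]}
    - {"linear": [-0.5, -3, 0], "twist": [0, 0, 0]}
    - {"linear": [-0.5, -3, 0], "twist": [0, 0, 0]}
  jaw: 8.7

```text
clock: 16.4
ee_pos: [0.5178, 0.0945, 0.0189]
tcp_rot: [-2.391, -2.037, 0.002]
wrist_force: [0.9, 0.3, 0.9]
grip_width: 0.0863
finger_force: 0.0
```

servo_tool:
  moves:
    - {"linear": [0, 0, 0], "twist": [0, 0, 0]}
    - {"linear": [0, 0, 0], "twist": [0, 0, 0]}
    - {"linear": [0, 0, 0], "twist": [0, 0, 0]}
    - {"linear": [0, 0, 0], "twist": [0, 0, 0]}
    - {"linear": [0, 0, 0], "twist": [0, 0, 0]}
    - {"linear": [0, 0, 0], "twist": [0, 0, 0]}
    - {"linear": [0, 0, 0], "twist": [0, 0, 0]}
    - {"linear": [0, 0, 0], "twist": [0, 0, 0]}
    - {"linear": [0, 0, 0], "twist": [0, 0, 0]}
  jaw: 4

```text
clock: 17.3
ee_pos: [0.5186, 0.0935, 0.0187]
tcp_rot: [2.392, 2.036, 0.002]
wrist_force: [3.3, 1.0, -3.2]
grip_width: 0.0496
finger_force: 29.9
```

servo_tool:
  moves:
    - {"linear": [0, 0, 0], "twist": [0, 0, 0]}
    - {"linear": [0, 0, 0], "twist": [0, 0, 0]}
    - {"linear": [0, 0, 0], "twist": [0, 0, 0]}
    - {"linear": [0, 0, 0], "twist": [0, 0, 0]}
    - {"linear": [0, 0, 2], "twist": [0, 0, 0]}
    - {"linear": [0, 0, 6], "twist": [0, 0, 0]}
    - {"linear": [-0.7, -4.5, 6], "twist": [0, 0, 0]}
    - {"linear": [-1.4, -8.5, 6], "twist": [0, 0, 0]}
    - {"linear": [-1.6, -9.8, 6], "twist": [0, 0, 0]}
    - {"linear": [-1.6, -9.8, 6], "twist": [0, 0, 0]}
    - {"linear": [-1.6, -9.8, 3], "twist": [0, 0, 0]}
    - {"linear": [-1.6, -9.8, 1], "twist": [0, 0, 0]}
  jaw: 8.7

```text
clock: 18.5
ee_pos: [0.5022, -0.0035, 0.0279]
tcp_rot: [2.392, 2.037, 0.001]
wrist_force: [0.2, -1.0, 0.2]
grip_width: 0.0873
finger_force: 0.0
```

servo_tool:
  moves:
    - {"linear": [0, 0, -1], "twist": [0, 0, 0]}
    - {"linear": [0, 0, -1], "twist": [0, 0, 0]}
    - {"linear": [0, 0, -1], "twist": [0, 0, 0]}

```text
clock: 18.8
ee_pos: [0.5028, -0.0032, 0.019]
tcp_rot: [2.391, 2.038, 0.002]
wrist_force: [-0.2, 0.7, -0.8]
grip_width: 0.0871
finger_force: 0.0
```

servo_tool:
  moves:
    - {"linear": [0, 0, 0], "twist": [0, 0, 0]}
    - {"linear": [0, 0, 0], "twist": [0, 0, 0]}
    - {"linear": [0, 0, 0], "twist": [0, 0, 0]}
    - {"linear": [0, 0, 0], "twist": [0, 0, 0]}
    - {"linear": [0, 0, 0], "twist": [0, 0, 0]}
    - {"linear": [0, 0, 0], "twist": [0, 0, 0]}
    - {"linear": [0, 0, 0], "twist": [0, 0, 0]}
    - {"linear": [0, 0, 0], "twist": [0, 0, 0]}
    - {"linear": [0, 0, 0], "twist": [0, 0, 0]}
  jaw: 4

```text
clock: 19.7
ee_pos: [0.5017, -0.005, 0.0187]
tcp_rot: [-2.393, -2.035, 0.002]
wrist_force: [-3.8, -1.0, 5.6]
grip_width: 0.0499
finger_force: 30.0
```

Widths of 49.6 and 49.9 mm mean the sides are flush. Next is the -y end push.

servo_tool:
  moves:
    - {"linear": [0, 0, 0], "twist": [0, 0, 0]}
    - {"linear": [0, 0, 0], "twist": [0, 0, 0]}
    - {"linear": [0, 0, 0], "twist": [0, 0, 0]}
    - {"linear": [0, 0, 0], "twist": [0, 0, 0]}
    - {"linear": [0, 0, 2], "twist": [0, 0, 0]}
    - {"linear": [0, 0, 6], "twist": [0, 0, 0]}
    - {"linear": [-0.6, -3.5, 6], "twist": [0, 0, 0]}
    - {"linear": [-1, -6, 6], "twist": [0, 0, 0]}
    - {"linear": [-1, -6, 6], "twist": [0, 0, 0]}
  jaw: 8.7

```text
clock: 20.6
ee_pos: [0.4917, -0.0691, 0.0786]
tcp_rot: [2.397, 2.028, -0.003]
wrist_force: [0.7, 0.5, 0.3]
grip_width: 0.0865
finger_force: 0.0
```

servo_tool:
  moves:
    - {"linear": [0, 0, 0], "twist": [0, 0, 0]}
    - {"linear": [0, 0, -3], "twist": [0, 0, 0]}
    - {"linear": [0, 0, -5], "twist": [0, 0, 0]}
    - {"linear": [0, 0, -6], "twist": [0, 0, 0]}
    - {"linear": [0, 0, -6], "twist": [0, 0, 0]}
    - {"linear": [0, 0, -6], "twist": [0, 0, 0]}
    - {"linear": [0, 0, -6], "twist": [0, 0, 0]}
  jaw: 2

```text
clock: 21.3
ee_pos: [0.4924, -0.064, 0.0187]
tcp_rot: [2.392, 2.037, 0.001]
wrist_force: [-0.3, 0.2, 0.1]
grip_width: 0.0389
finger_force: 0.0
```

servo_tool:
  moves:
    - {"linear": [0.1, 0.6, 0], "twist": [0, 0, 0]}
    - {"linear": [0.16, 1.0, 0], "twist": [0, 0, 0]}
    - {"linear": [0.23, 1.4, 0], "twist": [0, 0, 0]}
    - {"linear": [0.3, 1.8, 0], "twist": [0, 0, 0]}
    - {"linear": [0.36, 2.2, 0], "twist": [0, 0, 0]}
    - {"linear": [0.43, 2.6, 0], "twist": [0, 0, 0]}
    - {"linear": [0.48, 2.9, 0], "twist": [0, 0, 0]}

```text
clock: 22.0
ee_pos: [0.4969, -0.0364, 0.0186]
tcp_rot: [2.392, 2.035, -0.002]
wrist_force: [0.5, -6.9, 0.6]
grip_width: 0.0201
finger_force: 3.6
```

servo_tool:
  moves:
    - {"linear": [0.03, 0.2, 0], "twist": [0, 0, 0]}
    - {"linear": [0.06, 0.4, 0], "twist": [0, 0, 0]}

```text
clock: 22.2
ee_pos: [0.4973, -0.0335, 0.0186]
tcp_rot: [2.392, 2.034, -0.004]
wrist_force: [-0.7, -7.5, 1.5]
grip_width: 0.0203
finger_force: 3.7
```

servo_tool:
  moves:
    - {"linear": [0.03, 0.2, 0], "twist": [0, 0, 0]}
    - {"linear": [0.06, 0.4, 0], "twist": [0, 0, 0]}

```text
clock: 22.4
ee_pos: [0.4978, -0.0297, 0.0186]
tcp_rot: [2.393, 2.033, -0.004]
wrist_force: [-1.5, -8.6, 1.0]
grip_width: 0.0198
finger_force: 3.8
```

servo_tool:
  moves:
    - {"linear": [-0.16, -1, 0], "twist": [0, 0, 0]}
    - {"linear": [-0.16, -1, 3], "twist": [0, 0, 0]}
    - {"linear": [-0.16, -1, 8], "twist": [0, 0, 0]}
    - {"linear": [-0.32, -3, 12], "twist": [0, 0, 0]}
    - {"linear": [-0.32, -3, 12], "twist": [0, 0, 0]}
    - {"linear": [-0.32, -3, 12], "twist": [0, 0, 0]}
  jaw: 8.7

```text
clock: 23.0
ee_pos: [0.4954, -0.0576, 0.1392]
tcp_rot: [2.393, 2.034, 0.002]
wrist_force: [-0.7, 0.1, 0.5]
grip_width: 0.0601
finger_force: 0.0
```

```bash
python3 - <<'E'
from m import *
c=shot('wrist');t=shot('side')
print(env.read_state()['ee_pos'])
g=(c['color'].min(2)>110).astype(np.uint8)
a=cv2.resize(c['color'][80:240,240:400,::-1],(480,480),interpolation=cv2.INTER_CUBIC)
u,v=proj(t,[.51,.045,.02]);u,v=int(u),int(v)
b=cv2.resize(t['color'][v-40:v+40,u-26:u+27,::-1],(318,480),interpolation=cv2.INTER_CUBIC)
cv2.imwrite('pics/p2.png',np.hstack([a,b]))
E
```

```text
[ 0.49396803 -0.05679915  0.13736354]
```

View pics/p2.png

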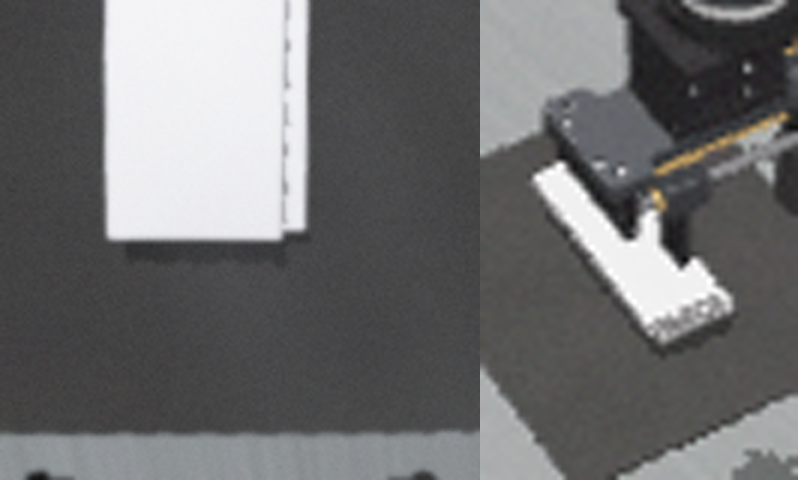

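A lower plate still sticks out about 6 mm at +x: p2 crop (305,230) against the top plate's edge at (282,238). I'll work out which layer it is.

```bash
python3 - <<'E'
from m import *
c=shot('wrist')
n=np.array([.986,-.163]);u=np.array([.163,.987]);r=np.array([.511,.05])
f=lambda a,b:(a/3+240,b/3+80)
def L(p,z):
    q=plane(c,*f(*p),z,True)-r;return (q@n*1000).round(1),(q@u*1000).round(1)
for nm,p,zs in [('lo corner',(305,230),(.01,.016,.022)),('lo top',(307,0),(.01,.016,.022)),('D R corner',(282,238),(.028,)),('D L corner',(107,240),(.028,)),('D R top',(280,0),(.028,)),('D L top',(104,0),(.028,))]:
    for z in zs: print(nm,z,L(p,z))
for a in [(.5303,-.0217),(.554,.118)]: print('A before',((np.array(a)-r)@n*1000).round(1),((np.array(a)-r)@u*1000).round(1))
E
```

```text
lo corner 0.01 (np.float64(22.0), np.float64(-66.9))
lo corner 0.016 (np.float64(21.5), np.float64(-66.0))
lo corner 0.022 (np.float64(21.0), np.float64(-65.1))
lo top 0.01 (np.float64(21.6), np.float64(1.6))
lo top 0.016 (np.float64(21.1), np.float64(1.0))
lo top 0.022 (np.float64(20.6), np.float64(0.4))
D R corner 0.028 (np.float64(14.1), np.float64(-66.5))
D L corner 0.028 (np.float64(-34.8), np.float64(-67.2))
D R top 0.028 (np.float64(12.9), np.float64(-0.4))
D L top 0.028 (np.float64(-34.9), np.float64(-0.0))
A before 30.7 -67.6
A before 31.3 74.1
```

The lower plate is near the axis, while the upper plates slid about 8 mm towards -x, dragged as the jaw closed against the end. The -y ends are flush. I'll squeeze both ends again.

servo_tool:
  moves:
    - {"linear": [0.4, 3, 0], "twist": [0, 0, 0]}
    - {"linear": [0.75, 5.5, 0], "twist": [0, 0, 0]}
    - {"linear": [0.75, 5.5, 0], "twist": [0, 0, 0]}
    - {"linear": [0.75, 5.5, -4], "twist": [0, 0, 0]}
    - {"linear": [0.75, 5.5, -8], "twist": [0, 0, 0]}
    - {"linear": [0.75, 5.5, -10.5], "twist": [0, 0, 0]}
    - {"linear": [0.75, 5.5, -11.6], "twist": [0, 0, 0]}
    - {"linear": [0.75, 5.5, -12], "twist": [0, 0, 0]}
    - {"linear": [0.75, 5.5, -12], "twist": [0, 0, 0]}

```text
clock: 24.05
ee_pos: [0.5017, -0.0023, 0.0189]
tcp_rot: [-2.391, -2.036, 0.003]
wrist_force: [0.7, 0.5, 0.4]
grip_width: 0.0869
finger_force: 0.0
```

servo_tool:
  moves:
    - {"linear": [0, 0, 0], "twist": [0, 0, 0]}
    - {"linear": [0, 0, 0], "twist": [0, 0, 0]}
    - {"linear": [0, 0, 0], "twist": [0, 0, 0]}
    - {"linear": [0, 0, 0], "twist": [0, 0, 0]}
    - {"linear": [0, 0, 0], "twist": [0, 0, 0]}
    - {"linear": [0, 0, 0], "twist": [0, 0, 0]}
    - {"linear": [0, 0, 0], "twist": [0, 0, 0]}
    - {"linear": [0, 0, 0], "twist": [0, 0, 0]}
    - {"linear": [0, 0, 0], "twist": [0, 0, 0]}
  jaw: 4

```text
clock: 24.95
ee_pos: [0.5019, -0.0031, 0.0185]
tcp_rot: [-2.393, -2.035, 0.002]
wrist_force: [-4.2, -2.8, 4.9]
grip_width: 0.05
finger_force: 30.4
```

servo_tool:
  moves:
    - {"linear": [0, 0, 0], "twist": [0, 0, 0]}
    - {"linear": [0, 0, 0], "twist": [0, 0, 0]}
    - {"linear": [0, 0, 0], "twist": [0, 0, 0]}
    - {"linear": [0, 0, 0], "twist": [0, 0, 0]}
    - {"linear": [0, 0, 0], "twist": [0, 0, 0]}
    - {"linear": [0, 0, 0], "twist": [0, 0, 0]}
    - {"linear": [0, 0, 2], "twist": [0, 0, 0]}
    - {"linear": [0, 0, 6], "twist": [0, 0, 0]}
    - {"linear": [0, 0, 10], "twist": [0, 0, 0]}
    - {"linear": [-0.8, -5, 12], "twist": [0, 0, 0]}
    - {"linear": [-0.8, -5, 12], "twist": [0, 0, 0]}
    - {"linear": [-0.8, -5, 12], "twist": [0, 0, 0]}
  jaw: 8.7

```text
clock: 26.15
ee_pos: [0.4946, -0.0548, 0.1391]
tcp_rot: [2.396, 2.03, 0.0]
wrist_force: [-0.9, -0.4, -0.2]
grip_width: 0.0872
finger_force: 0.0
```

```bash
python3 - <<'E'
from m import *
c=shot('wrist');t=shot('top')
a=cv2.resize(c['color'][30:210,240:400,::-1],(480,540),interpolation=cv2.INTER_CUBIC)
u,v=proj(t,[.51,.045,.02]);u,v=int(u),int(v)
b=cv2.resize(t['color'][v-60:v+30,u-35:u+18,::-1],(318,540),interpolation=cv2.INTER_CUBIC)
cv2.imwrite('pics/p3.png',np.hstack([a,b]))
print(env.read_state()['ee_pos'])
E
```

```text
[ 0.494088   -0.05205758  0.13801571]
```

View pics/p3.png

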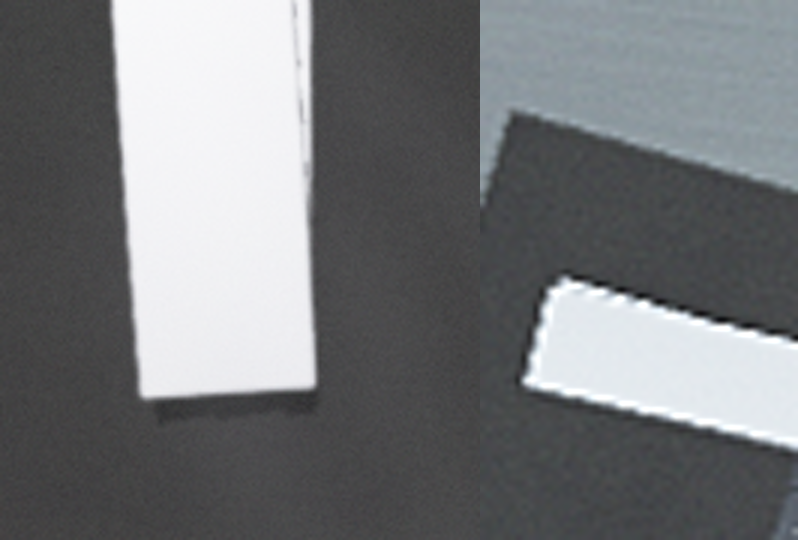

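The -y end is now flush at the sides, but the top plates are still turned at the +y end. I'll alternate squeezes, sliding the open jaw along the pile between them.

servo_tool:
  moves:
    - {"linear": [0.8, 5, 0], "twist": [0, 0, 0]}
    - {"linear": [1.6, 10, 0], "twist": [0, 0, 0]}
    - {"linear": [2.4, 14.6, 0], "twist": [0, 0, 0]}
    - {"linear": [2.5, 15.2, -2], "twist": [0, 0, 0]}
    - {"linear": [2.5, 15.2, -5], "twist": [0, 0, 0]}
    - {"linear": [2.5, 15.2, -9], "twist": [0, 0, 0]}
    - {"linear": [2.5, 15.2, -11], "twist": [0, 0, 0]}
    - {"linear": [2.5, 15.2, -11.8], "twist": [0, 0, 0]}
    - {"linear": [2.5, 15.2, -12], "twist": [0, 0, 0]}
    - {"linear": [2.5, 15.2, -12], "twist": [0, 0, 0]}

```text
clock: 27.25
ee_pos: [0.5187, 0.1011, 0.0188]
tcp_rot: [-2.389, -2.038, 0.001]
wrist_force: [0.2, 0.5, 0.1]
grip_width: 0.087
finger_force: 0.0
```

servo_tool:
  moves:
    - {"linear": [0, 0, 0], "twist": [0, 0, 0]}
    - {"linear": [0, 0, 0], "twist": [0, 0, 0]}
    - {"linear": [0, 0, 0], "twist": [0, 0, 0]}
    - {"linear": [0, 0, 0], "twist": [0, 0, 0]}
    - {"linear": [0, 0, 0], "twist": [0, 0, 0]}
    - {"linear": [0, 0, 0], "twist": [0, 0, 0]}
    - {"linear": [0, 0, 0], "twist": [0, 0, 0]}
    - {"linear": [0, 0, 0], "twist": [0, 0, 0]}
    - {"linear": [0, 0, 0], "twist": [0, 0, 0]}
  jaw: 4

```text
clock: 28.15
ee_pos: [0.5188, 0.0999, 0.0185]
tcp_rot: [-2.392, -2.035, 0.001]
wrist_force: [-4.7, 4.1, 2.9]
grip_width: 0.0499
finger_force: 30.5
```

servo_tool:
  moves:
    - {"linear": [0, 0, 0], "twist": [0, 0, 0]}
    - {"linear": [0, 0, 0], "twist": [0, 0, 0]}
    - {"linear": [0, 0, 0], "twist": [0, 0, 0]}
    - {"linear": [-0.3, -2, 0], "twist": [0, 0, 0]}
    - {"linear": [-0.8, -5, 0], "twist": [0, 0, 0]}
    - {"linear": [-1.3, -8, 0], "twist": [0, 0, 0]}
    - {"linear": [-1.7, -10.3, 0], "twist": [0, 0, 0]}
    - {"linear": [-1.7, -10.3, 0], "twist": [0, 0, 0]}
    - {"linear": [-1.7, -10.3, 0], "twist": [0, 0, 0]}
  jaw: 7

```text
clock: 29.05
ee_pos: [0.503, -0.0042, 0.0188]
tcp_rot: [2.394, 2.033, 0.001]
wrist_force: [-0.1, 0.4, 0.9]
grip_width: 0.0697
finger_force: 0.0
```

servo_tool:
  moves:
    - {"linear": [0, 0, 0], "twist": [0, 0, 0]}
    - {"linear": [0, 0, 0], "twist": [0, 0, 0]}
    - {"linear": [0, 0, 0], "twist": [0, 0, 0]}
    - {"linear": [0, 0, 0], "twist": [0, 0, 0]}
    - {"linear": [0, 0, 0], "twist": [0, 0, 0]}
    - {"linear": [0, 0, 0], "twist": [0, 0, 0]}
    - {"linear": [0, 0, 0], "twist": [0, 0, 0]}
  jaw: 4

```text
clock: 29.75
ee_pos: [0.5021, -0.0029, 0.0185]
tcp_rot: [-2.391, -2.036, -0.0]
wrist_force: [-1.2, 3.5, 2.1]
grip_width: 0.05
finger_force: 30.8
```

servo_tool:
  moves:
    - {"linear": [0, 0, 0], "twist": [0, 0, 0]}
    - {"linear": [0, 0, 0], "twist": [0, 0, 0]}
    - {"linear": [0, 0, 0], "twist": [0, 0, 0]}
    - {"linear": [0.3, 2, 0], "twist": [0, 0, 0]}
    - {"linear": [0.8, 5, 0], "twist": [0, 0, 0]}
    - {"linear": [1.3, 8, 0], "twist": [0, 0, 0]}
    - {"linear": [1.7, 10.3, 0], "twist": [0, 0, 0]}
    - {"linear": [1.7, 10.3, 0], "twist": [0, 0, 0]}
    - {"linear": [1.7, 10.3, 0], "twist": [0, 0, 0]}
  jaw: 7

```text
clock: 30.65
ee_pos: [0.5195, 0.0992, 0.0185]
tcp_rot: [2.392, 2.036, -0.0]
wrist_force: [-0.1, -0.4, 0.9]
grip_width: 0.0701
finger_force: 0.6
```

servo_tool:
  moves:
    - {"linear": [0, 0, 0], "twist": [0, 0, 0]}
    - {"linear": [0, 0, 0], "twist": [0, 0, 0]}
    - {"linear": [0, 0, 0], "twist": [0, 0, 0]}
    - {"linear": [0, 0, 0], "twist": [0, 0, 0]}
    - {"linear": [0, 0, 0], "twist": [0, 0, 0]}
    - {"linear": [0, 0, 0], "twist": [0, 0, 0]}
    - {"linear": [0, 0, 0], "twist": [0, 0, 0]}
  jaw: 4

```text
clock: 31.35
ee_pos: [0.5192, 0.0983, 0.0185]
tcp_rot: [2.393, 2.034, -0.002]
wrist_force: [-1.8, -3.3, 3.7]
grip_width: 0.0499
finger_force: 31.1
```

Now the second round of end taps, with the jaw fully set before any contact.

servo_tool:
  moves:
    - {"linear": [0, 0, 0], "twist": [0, 0, 0]}
    - {"linear": [0, 0, 0], "twist": [0, 0, 0]}
    - {"linear": [0, 0, 0], "twist": [0, 0, 0]}
    - {"linear": [0, 0, 0], "twist": [0, 0, 0]}
    - {"linear": [0, 0, 2], "twist": [0, 0, 0]}
    - {"linear": [0, 0, 6], "twist": [0, 0, 0]}
    - {"linear": [0.7, 4, 6], "twist": [0, 0, 0]}
    - {"linear": [1.1, 6.5, 6], "twist": [0, 0, 0]}
    - {"linear": [1.1, 6.5, 6], "twist": [0, 0, 0]}
  jaw: 7

```text
clock: 32.25
ee_pos: [0.5305, 0.1692, 0.0795]
tcp_rot: [-2.386, -2.041, -0.006]
wrist_force: [-0.4, 0.8, 0.0]
grip_width: 0.0698
finger_force: 0.0
```

servo_tool:
  moves:
    - {"linear": [0, 0, 0], "twist": [0, 0, 0]}
    - {"linear": [0, 0, 0], "twist": [0, 0, 0]}
    - {"linear": [0, 0, 0], "twist": [0, 0, 0]}
    - {"linear": [0, 0, 0], "twist": [0, 0, 0]}
    - {"linear": [0, 0, -3], "twist": [0, 0, 0]}
    - {"linear": [0, 0, -5], "twist": [0, 0, 0]}
    - {"linear": [0, 0, -6], "twist": [0, 0, 0]}
    - {"linear": [0, 0, -6], "twist": [0, 0, 0]}
    - {"linear": [0, 0, -6], "twist": [0, 0, 0]}
  jaw: 2

```text
clock: 33.15
ee_pos: [0.5309, 0.1642, 0.019]
tcp_rot: [2.393, 2.035, 0.001]
wrist_force: [0.1, 0.1, 0.7]
grip_width: 0.0206
finger_force: 0.0
```

servo_tool:
  moves:
    - {"linear": [-0.16, -1.0, 0], "twist": [0, 0, 0]}
    - {"linear": [-0.25, -1.5, 0], "twist": [0, 0, 0]}
    - {"linear": [-0.3, -2.0, 0], "twist": [0, 0, 0]}
    - {"linear": [-0.4, -2.5, 0], "twist": [0, 0, 0]}
    - {"linear": [-0.48, -3.0, 0], "twist": [0, 0, 0]}
    - {"linear": [-0.55, -3.4, 0], "twist": [0, 0, 0]}
    - {"linear": [-0.6, -3.7, 0], "twist": [0, 0, 0]}

```text
clock: 33.85
ee_pos: [0.5245, 0.129, 0.0187]
tcp_rot: [-2.391, -2.035, -0.005]
wrist_force: [1.3, 5.6, -2.8]
grip_width: 0.0195
finger_force: 2.7
```

servo_tool:
  moves:
    - {"linear": [-0.03, -0.2, 0], "twist": [0, 0, 0]}
    - {"linear": [-0.06, -0.4, 0], "twist": [0, 0, 0]}

```text
clock: 34.05
ee_pos: [0.5239, 0.1256, 0.0187]
tcp_rot: [-2.39, -2.036, -0.005]
wrist_force: [1.2, 4.8, -2.6]
grip_width: 0.0197
finger_force: 2.8
```

servo_tool:
  moves:
    - {"linear": [-0.03, -0.2, 0], "twist": [0, 0, 0]}
    - {"linear": [-0.05, -0.3, 0], "twist": [0, 0, 0]}

```text
clock: 34.25
ee_pos: [0.5234, 0.1226, 0.0187]
tcp_rot: [-2.39, -2.036, -0.005]
wrist_force: [0.5, 5.1, -3.2]
grip_width: 0.0199
finger_force: 2.7
```

```bash
python3 - <<'E'
from m import *
t=shot('top');im=t['color']
u,v=map(int,proj(t,[.51,.045,.02]))
m=(im.min(2)>130).astype(np.uint8);w=np.zeros_like(m);w[v-40:v+40,u-45:u+45]=1;m*=w
cs,_=cv2.findContours(m,cv2.RETR_EXTERNAL,cv2.CHAIN_APPROX_NONE)
for k in cs:
    if cv2.contourArea(k)>80: print(rect(t,k,.022))
print(env.read_state()['ee_pos'])
E
```

```text
(504.4341735839844, 10.88153076171875, 76.93688201904297, 50.99244689941406, 80.97117614746094)
(611.6317749023438, 1.4773330688476562, 141.5695343017578, 51.53516387939453, -82.78987789154053)
[0.52338107 0.12243108 0.01870387]
```

servo_tool:
  moves:
    - {"linear": [-0.03, -0.2, 0], "twist": [0, 0, 0]}
    - {"linear": [-0.06, -0.4, 0], "twist": [0, 0, 0]}

```text
clock: 34.5
ee_pos: [0.5228, 0.1188, 0.0187]
tcp_rot: [-2.389, -2.037, -0.005]
wrist_force: [0.6, 5.5, -2.8]
grip_width: 0.0199
finger_force: 2.8
```

servo_tool:
  moves:
    - {"linear": [-0.03, -0.2, 0], "twist": [0, 0, 0]}
    - {"linear": [-0.06, -0.4, 0], "twist": [0, 0, 0]}

```text
clock: 34.7
ee_pos: [0.5222, 0.1148, 0.0187]
tcp_rot: [-2.39, -2.036, -0.005]
wrist_force: [0.8, 6.8, -2.5]
grip_width: 0.0203
finger_force: 2.8
```

A's end must have been reached, since the face is about 14 mm past its starting position. Now the -y end, keeping the jaw at 2 cm.

servo_tool:
  moves:
    - {"linear": [0.16, 1, 0], "twist": [0, 0, 0]}
    - {"linear": [0.16, 1, 4], "twist": [0, 0, 0]}
    - {"linear": [0.1, 0, 6], "twist": [0, 0, 0]}
    - {"linear": [-0.8, -5, 6], "twist": [0, 0, 0]}
    - {"linear": [-1.6, -10, 6], "twist": [0, 0, 0]}
    - {"linear": [-2.4, -14.5, 6], "twist": [0, 0, 0]}
    - {"linear": [-3.1, -18.8, 6], "twist": [0, 0, 0]}
    - {"linear": [-3.1, -18.8, 6], "twist": [0, 0, 0]}
    - {"linear": [-3.1, -18.8, 3], "twist": [0, 0, 0]}
    - {"linear": [-3.1, -18.8, 0], "twist": [0, 0, 0]}
    - {"linear": [-3.1, -18.8, 0], "twist": [0, 0, 0]}
    - {"linear": [-3.1, -18.8, 0], "twist": [0, 0, 0]}

```text
clock: 35.9
ee_pos: [0.4917, -0.0749, 0.0186]
tcp_rot: [-2.392, -2.037, -0.0]
wrist_force: [0.6, -0.1, -0.2]
grip_width: 0.02
finger_force: 0.0
```

servo_tool:
  moves:
    - {"linear": [0.16, 1.0, 0], "twist": [0, 0, 0]}
    - {"linear": [0.25, 1.5, 0], "twist": [0, 0, 0]}
    - {"linear": [0.33, 2.0, 0], "twist": [0, 0, 0]}
    - {"linear": [0.41, 2.5, 0], "twist": [0, 0, 0]}
    - {"linear": [0.48, 2.9, 0], "twist": [0, 0, 0]}

```text
clock: 36.4
ee_pos: [0.4959, -0.0462, 0.0186]
tcp_rot: [2.392, 2.036, -0.0]
wrist_force: [-0.6, -4.5, 0.7]
grip_width: 0.0202
finger_force: 2.3
```

servo_tool:
  moves:
    - {"linear": [0.06, 0.4, 0], "twist": [0, 0, 0]}
    - {"linear": [0.13, 0.8, 0], "twist": [0, 0, 0]}

```text
clock: 36.6
ee_pos: [0.4967, -0.0423, 0.0186]
tcp_rot: [2.392, 2.032, -0.007]
wrist_force: [-2.0, -8.2, 2.5]
grip_width: 0.0202
finger_force: 4.2
```

servo_tool:
  moves:
    - {"linear": [0, 0, 0], "twist": [0, 0, 0]}
    - {"linear": [0, 0, 0], "twist": [0, 0, 0]}

```text
clock: 36.8
ee_pos: [0.4968, -0.0413, 0.0186]
tcp_rot: [2.393, 2.033, -0.005]
wrist_force: [-1.0, -5.7, 1.0]
grip_width: 0.02
finger_force: 2.7
```

servo_tool:
  moves:
    - {"linear": [0.03, 0.2, 0], "twist": [0, 0, 0]}
    - {"linear": [0.03, 0.2, 0], "twist": [0, 0, 0]}

```text
clock: 37.0
ee_pos: [0.4971, -0.04, 0.0186]
tcp_rot: [2.393, 2.032, -0.006]
wrist_force: [-1.2, -6.6, 2.3]
grip_width: 0.0202
finger_force: 3.4
```

servo_tool:
  moves:
    - {"linear": [-0.16, -1, 0], "twist": [0, 0, 0]}
    - {"linear": [-0.16, -1, 4], "twist": [0, 0, 0]}
    - {"linear": [-0.1, 0, 6], "twist": [0, 0, 0]}
    - {"linear": [0.8, 5, 6], "twist": [0, 0, 0]}
    - {"linear": [1.6, 10, 6], "twist": [0, 0, 0]}
    - {"linear": [2.4, 14.5, 6], "twist": [0, 0, 0]}
    - {"linear": [3.0, 18.5, 6], "twist": [0, 0, 0]}
    - {"linear": [3.0, 18.5, 6], "twist": [0, 0, 0]}
    - {"linear": [3.0, 18.5, 3], "twist": [0, 0, 0]}
    - {"linear": [3.0, 18.5, 0], "twist": [0, 0, 0]}
    - {"linear": [3.0, 18.5, 0], "twist": [0, 0, 0]}
    - {"linear": [3.0, 18.5, 0], "twist": [0, 0, 0]}

```text
clock: 38.2
ee_pos: [0.5277, 0.1479, 0.0185]
tcp_rot: [-2.393, -2.035, -0.0]
wrist_force: [0.7, 1.6, 1.6]
grip_width: 0.02
finger_force: 1.2
```

servo_tool:
  moves:
    - {"linear": [-0.16, -1, 0], "twist": [0, 0, 0]}
    - {"linear": [-0.25, -1.5, 0], "twist": [0, 0, 0]}
    - {"linear": [-0.33, -2.0, 0], "twist": [0, 0, 0]}
    - {"linear": [-0.37, -2.3, 0], "twist": [0, 0, 0]}
    - {"linear": [-0.43, -2.6, 0], "twist": [0, 0, 0]}

```text
clock: 38.7
ee_pos: [0.5232, 0.1214, 0.0185]
tcp_rot: [2.393, 2.035, -0.001]
wrist_force: [0.4, -0.3, -0.4]
grip_width: 0.0202
finger_force: 0.1
```

servo_tool:
  moves:
    - {"linear": [-0.03, -0.2, 0], "twist": [0, 0, 0]}
    - {"linear": [-0.05, -0.3, 0], "twist": [0, 0, 0]}
    - {"linear": [-0.05, -0.3, 0], "twist": [0, 0, 0]}

```text
clock: 39.0
ee_pos: [0.5229, 0.12, 0.0186]
tcp_rot: [-2.392, -2.036, -0.002]
wrist_force: [1.2, 3.0, -2.0]
grip_width: 0.0199
finger_force: 1.3
```

servo_tool:
  moves:
    - {"linear": [-0.03, -0.2, 0], "twist": [0, 0, 0]}
    - {"linear": [-0.05, -0.3, 0], "twist": [0, 0, 0]}

```text
clock: 39.2
ee_pos: [0.5223, 0.1181, 0.0187]
tcp_rot: [-2.39, -2.036, -0.003]
wrist_force: [1.1, 5.0, -2.8]
grip_width: 0.0197
finger_force: 2.7
```

servo_tool:
  moves:
    - {"linear": [-0.03, -0.2, 0], "twist": [0, 0, 0]}
    - {"linear": [-0.05, -0.3, 0], "twist": [0, 0, 0]}
    - {"linear": [-0.05, -0.3, 0], "twist": [0, 0, 0]}

```text
clock: 39.5
ee_pos: [0.5217, 0.115, 0.0187]
tcp_rot: [-2.391, -2.036, -0.003]
wrist_force: [1.0, 5.2, -1.7]
grip_width: 0.0197
finger_force: 2.5
```

servo_tool:
  moves:
    - {"linear": [0.16, 1, 0], "twist": [0, 0, 0]}
    - {"linear": [0.16, 1, 4], "twist": [0, 0, 0]}
    - {"linear": [0.1, 0, 6], "twist": [0, 0, 0]}
    - {"linear": [-0.8, -5, 6], "twist": [0, 0, 0]}
    - {"linear": [-1.6, -10, 6], "twist": [0, 0, 0]}
    - {"linear": [-2.4, -14.5, 6], "twist": [0, 0, 0]}
    - {"linear": [-2.9, -17.8, 6], "twist": [0, 0, 0]}
    - {"linear": [-2.9, -17.8, 6], "twist": [0, 0, 0]}
    - {"linear": [-2.9, -17.8, 3], "twist": [0, 0, 0]}
    - {"linear": [-2.9, -17.8, 0], "twist": [0, 0, 0]}
    - {"linear": [-2.9, -17.8, 0], "twist": [0, 0, 0]}
    - {"linear": [-2.9, -17.8, 0], "twist": [0, 0, 0]}

```text
clock: 40.7
ee_pos: [0.4932, -0.0636, 0.0186]
tcp_rot: [-2.391, -2.037, 0.0]
wrist_force: [0.5, 0.8, 0.0]
grip_width: 0.0202
finger_force: 0.0
```

servo_tool:
  moves:
    - {"linear": [0.08, 0.5, 0], "twist": [0, 0, 0]}
    - {"linear": [0.16, 1.0, 0], "twist": [0, 0, 0]}
    - {"linear": [0.22, 1.3, 0], "twist": [0, 0, 0]}
    - {"linear": [0.26, 1.6, 0], "twist": [0, 0, 0]}
    - {"linear": [0.3, 1.8, 0], "twist": [0, 0, 0]}

```text
clock: 41.2
ee_pos: [0.4957, -0.0463, 0.0186]
tcp_rot: [2.392, 2.036, -0.0]
wrist_force: [-0.2, -0.2, 1.7]
grip_width: 0.0202
finger_force: 0.0
```

servo_tool:
  moves:
    - {"linear": [0.03, 0.2, 0], "twist": [0, 0, 0]}
    - {"linear": [0.06, 0.4, 0], "twist": [0, 0, 0]}
    - {"linear": [0.06, 0.4, 0], "twist": [0, 0, 0]}

```text
clock: 41.5
ee_pos: [0.496, -0.045, 0.0186]
tcp_rot: [2.393, 2.033, -0.004]
wrist_force: [-0.7, -4.8, 1.2]
grip_width: 0.0201
finger_force: 2.5
```

servo_tool:
  moves:
    - {"linear": [0.05, 0.3, 0], "twist": [0, 0, 0]}
    - {"linear": [0.05, 0.3, 0], "twist": [0, 0, 0]}

```text
clock: 41.7
ee_pos: [0.4963, -0.0428, 0.0186]
tcp_rot: [2.393, 2.032, -0.006]
wrist_force: [-1.3, -6.5, 2.3]
grip_width: 0.0195
finger_force: 3.3
```

servo_tool:
  moves:
    - {"linear": [-0.16, -1, 0], "twist": [0, 0, 0]}
    - {"linear": [-0.16, -1.5, 3], "twist": [0, 0, 0]}
    - {"linear": [-0.16, -1.5, 8], "twist": [0, 0, 0]}
    - {"linear": [-0.16, -1.5, 12], "twist": [0, 0, 0]}
    - {"linear": [-0.16, -1.5, 12], "twist": [0, 0, 0]}
    - {"linear": [-0.16, -1.5, 12], "twist": [0, 0, 0]}
  jaw: 8.7

```text
clock: 42.3
ee_pos: [0.4958, -0.0552, 0.1393]
tcp_rot: [2.392, 2.033, 0.001]
wrist_force: [-0.6, -0.4, -0.2]
grip_width: 0.06
finger_force: 0.0
```

```bash
cat > chk.py <<'E'
from m import *
n=np.array([.986,-.163]);u=np.array([.163,.987]);r=np.array([.511,.05])
c=shot('wrist');s=env.read_state();print(s['ee_pos'],s['clock'])
g=cv2.GaussianBlur(c['color'].min(2),(3,3),0).astype(float)
def edges(vals,pos):
    d=np.gradient(vals,pos);o=[]
    for i in range(1,len(d)-1):
        if abs(d[i])>8 and abs(d[i])>=abs(d[i-1]) and abs(d[i])>abs(d[i+1]): o.append((round(pos[i],1),int(d[i])))
    return o
def samp(q):
    a,b=proj(c,[*q,.028],True);return cv2.getRectSubPix(g.astype(np.float32),(1,1),(float(a),float(b)))[0,0]
for uu in (-60,-40,-20,0,20,40):   # across, mm in plane z=.028
    p=np.arange(-45,45,.5);print('across u',uu,edges(np.array([samp(r+n*q/1000+u*uu/1000) for q in p]),p))
for w in (-18,-9,0,9,18):
    p=np.arange(-110,-50,.5);q2=np.arange(40,100,.5)
    for P in(p,q2):print('along w',w,edges(np.array([samp(r+n*w/1000+u*q/1000) for q in P]),P))
E
python3 chk.py
```

```text
[ 0.49474562 -0.05503103  0.13809219] 42.35
across u -60 [(np.float64(-24.5), 58), (np.float64(25.0), -62)]
across u -40 [(np.float64(-24.5), 63), (np.float64(24.5), -64)]
across u -20 [(np.float64(-25.0), 67), (np.float64(25.0), -62)]
across u 0 [(np.float64(-25.0), 65), (np.float64(24.5), -72)]
across u 20 [(np.float64(-25.0), 71), (np.float64(24.5), -64)]
across u 40 [(np.float64(-25.0), 73), (np.float64(24.5), -68)]
along w -18 [(np.float64(-81.0), 68)]
along w -18 [(np.float64(57.5), -66)]
along w -9 [(np.float64(-81.0), 66)]
along w -9 [(np.float64(57.5), -66)]
along w 0 [(np.float64(-81.0), 63)]
along w 0 [(np.float64(57.5), -66)]
along w 9 [(np.float64(-81.0), 63)]
along w 9 [(np.float64(57.5), -64)]
along w 18 [(np.float64(-81.0), 63)]
along w 18 [(np.float64(57.5), -62)]
```

The outline is clean: sides at ±24.8 mm and parallel. Only end offsets of the lower plates could still be hidden by parallax, so I'll look at each end from beyond it.

servo_tool:
  moves:
    - {"linear": [0.8, 5, 0], "twist": [0, 0, 0]}
    - {"linear": [1.6, 10, 0], "twist": [0, 0, 0]}
    - {"linear": [2.5, 15, 0], "twist": [0, 0, 0]}
    - {"linear": [3.0, 19, 0], "twist": [0, 0, 0]}
    - {"linear": [3.0, 19, 0], "twist": [0, 0, 0]}
    - {"linear": [3.0, 19, 0], "twist": [0, 0, 0]}
    - {"linear": [3.0, 19, 0], "twist": [0, 0, 0]}

```text
clock: 43.05
ee_pos: [0.5246, 0.1335, 0.1371]
tcp_rot: [-2.394, -2.033, 0.004]
wrist_force: [0.0, -0.7, -0.6]
grip_width: 0.0867
finger_force: 0.0
```

```bash
cat > end.py <<'E'
import sys
from m import *
n=np.array([.986,-.163]);u=np.array([.163,.987]);r=np.array([.511,.05])
c=shot('wrist',sys.argv[1]);s=env.read_state();print(s['ee_pos'],s['clock'],((c['xyz'][:2]-r)@u).round(3))
g=c['color'].mean(2).astype(np.float32)
e=float(sys.argv[2]);sg=np.sign(e)
for w in (-15,0,15):
    p=np.arange(-6,22,1.0)
    print(w,[(int(q),int(cv2.getRectSubPix(g,(1,1),proj(c,[*(r+n*w/1000+u*(e+sg*q)/1000),.028],True))[0,0])) for q in p])
# predicted position on z=.028 plane of flush lower edges
for z in (.022,.016,.010,.004):
    px=proj(c,[*(r+u*e/1000),z],True);print(z,(sg*((plane(c,*px,.028,True)-r)@u*1000-e)).round(1))
E
python3 end.py e1 58
```

```text
[0.52489573 0.1331239  0.13745304] 43.1 0.168
-15 [(-6, 240), (-5, 239), (-4, 240), (-3, 240), (-2, 239), (-1, 236), (0, 221), (1, 185), (2, 161), (3, 160), (4, 158), (5, 159), (6, 153), (7, 154), (8, 149), (9, 121), (10, 87), (11, 72), (12, 71), (13, 70), (14, 68), (15, 68), (16, 68), (17, 64), (18, 66), (19, 68), (20, 69), (21, 68)]
0 [(-6, 238), (-5, 238), (-4, 237), (-3, 238), (-2, 237), (-1, 234), (0, 219), (1, 186), (2, 161), (3, 160), (4, 157), (5, 158), (6, 155), (7, 152), (8, 147), (9, 118), (10, 90), (11, 76), (12, 74), (13, 72), (14, 75), (15, 74), (16, 75), (17, 73), (18, 72), (19, 74), (20, 73), (21, 72)]
15 [(-6, 233), (-5, 233), (-4, 234), (-3, 233), (-2, 234), (-1, 231), (0, 217), (1, 184), (2, 159), (3, 157), (4, 155), (5, 158), (6, 153), (7, 148), (8, 142), (9, 118), (10, 92), (11, 81), (12, 78), (13, 78), (14, 74), (15, 77), (16, 77), (17, 76), (18, 76), (19, 77), (20, 75), (21, 74)]
0.022 2.6
0.016 5.0
0.01 7.3
0.004 9.4
```

The +y end shows one continuous grey end face of the flush height, with no steps. Now the -y end.

servo_tool:
  moves:
    - {"linear": [-0.8, -5, 1], "twist": [0, 0, 0]}
    - {"linear": [-1.6, -10, 1], "twist": [0, 0, 0]}
    - {"linear": [-2.4, -15, 1], "twist": [0, 0, 0]}
    - {"linear": [-3.2, -20, 1], "twist": [0, 0, 0]}
    - {"linear": [-4.1, -25, 1], "twist": [0, 0, 0]}
    - {"linear": [-5, -30, 1], "twist": [0, 0, 0]}
    - {"linear": [-5, -30.6, 1], "twist": [0, 0, 0]}
    - {"linear": [-5, -30.6, 1], "twist": [0, 0, 0]}
    - {"linear": [-5, -30.6, 1], "twist": [0, 0, 0]}

```text
clock: 44.0
ee_pos: [0.4751, -0.1701, 0.1485]
tcp_rot: [-2.393, -2.034, -0.001]
wrist_force: [0.6, 0.4, 0.2]
grip_width: 0.087
finger_force: 0.0
```

```bash
python3 end.py e2 -81
```

```text
[ 0.47541639 -0.16921296  0.14855872] 44.05 -0.14
-15 [(-6, 239), (-5, 239), (-4, 239), (-3, 240), (-2, 239), (-1, 237), (0, 214), (1, 152), (2, 102), (3, 84), (4, 86), (5, 77), (6, 55), (7, 42), (8, 40), (9, 40), (10, 41), (11, 41), (12, 41), (13, 40), (14, 40), (15, 50), (16, 57), (17, 59), (18, 60), (19, 62), (20, 61), (21, 60)]
0 [(-6, 237), (-5, 237), (-4, 239), (-3, 239), (-2, 237), (-1, 235), (0, 211), (1, 154), (2, 104), (3, 86), (4, 88), (5, 77), (6, 56), (7, 41), (8, 40), (9, 40), (10, 39), (11, 38), (12, 41), (13, 42), (14, 40), (15, 48), (16, 54), (17, 59), (18, 62), (19, 61), (20, 61), (21, 58)]
15 [(-6, 236), (-5, 236), (-4, 237), (-3, 236), (-2, 236), (-1, 232), (0, 206), (1, 146), (2, 101), (3, 87), (4, 90), (5, 84), (6, 64), (7, 46), (8, 42), (9, 41), (10, 43), (11, 45), (12, 42), (13, 42), (14, 43), (15, 43), (16, 52), (17, 57), (18, 61), (19, 61), (20, 64), (21, 65)]
0.022 1.4
0.016 2.6
0.01 3.8
0.004 4.9
```

Both end faces match the flush prediction: 4.9 mm seen and 4.9 mm expected at the -y end. I'm handing it in.

```bash
python3 -c "
from cell import env
print(env.finish_job())"
```

```text
the job is handed in; nothing more can be done
None
```

I set plate D on top of the pile and tapped the sides and ends until all four plates measured flush to about 1 mm in the wrist camera. I then let go with the arm clear and handed the job in at about 44 s. No verdict came back.

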